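# Find the empty compartment by its rocking lid and push it open

### The arm

A 6-joint arm with a two-finger parallel gripper is mounted at the origin on the work surface. World frame = base frame: x ahead of the robot, y to its left, z up, the work surface at z = 0. Lengths are in m, angles in rad, forces in N, time in s.
With the tool pointing down it reaches from about 0.25 to 0.725 m from the base axis. Payload 9.7 kg.
Tool frame: the origin (TCP) lies at the very end of the fingers, on their centre line; the grasp point (between the pads) lies 19 mm behind it; z points along the fingers, y is the line along which they close (so a half turn about z gives the same grasp; the last joint's range is limited). The gripper opens to 85 mm and grips with 20 to 120 N. Pads are 22 mm wide; open, the fingers measure 114 mm over their backs; the gripper's body (76 mm by 85 mm) begins 54 mm behind the grasp point. The pads swing forward as they close: fully open they stand 13 mm farther back than shut.
Start: joints at [1.134, 0.087, 0.176, 1.66, 0, 1.571], TCP at [0.233, 0.498, 0.231] pointing down, gripper open.
Joint ranges: [-3.13, 3.13], [-0.85, 1.81], [-1.15, 1.24], [-2.2, 2.28], [-1.44, 1.52], [-3.14, 3.14]. Speed limits (rad/s): [2.22, 2.22, 2.57, 3.14, 3.14, 3.14].

### API

Orientations are given as [roll, pitch, yaw] about the fixed x, y, z axes, in that order (R = Rz(yaw) Ry(pitch) Rx(roll)).
In Python, from plant import env gives the robot as it stands.
- The arm moves only by the shell command python3 -m handwheel 'ROWS' [FORCE]. ROWS is JSON, a list that holds one entry, the list of rows, each a list of 7 numbers: the shift along the world's x, y, z in units of 15 cm (1.0 is 15 cm), then the turn, a rotation vector about the world's x, y, z in units of pi rad (1.0 is pi rad), then the opening, from 0 (shut) to 1 (fully open). In form: [[[x, y, z, wx, wy, wz, jaw], ...]]. A call has 1 to 10 rows; each row is the pose to reach, as a shift and turn from the pose commanded when the call began, turning the shorter way round; what a row does not reach only later rows make up. A row lasts 1/8 s, in which the tool goes at most 62.5 mm and 10.7 degrees, less where a joint would pass 70% of its speed; a pose out of reach is approached as far as the arm can. A call with a number of a shift or a turn outside -1 to 1 is refused whole. A call with a gripper value outside its range is refused whole. The fingers move at their own pace and stop on an object; FORCE is the grip in N (left out, the last holds). Time passes only in rows, so rows that repeat a pose let the fingers close. It gives the time, the measured TCP pose, the force, the opening and the grip force at its end, in the units of the state.
- env.read_state(): the state, without advancing time (a new reading comes with each control period).
- env.read_camera(name): name is "scene" or "top" or "wrist"; returns (picture, depth): 420x560x3 uint8, red, green, blue; 420x560 float32, m along the optical axis (not along the pixel's ray), 0 where there is no reading.
- env.camera_params(name): a dict with "fx", "fy", "cx", "cy" (pixels), "cam_to_world" (4x4, takes a point from camera to world coordinates); the wrist camera has in their place "tool_from_camera" (4x4, takes a point from camera to tool coordinates, whose origin is the TCP and whose axes are the flange's). Camera axes: x right, y down, z forward; pixel columns grow to the right and rows downward; lengths in m; the calibration is good to about 2 mm. A picture is of the moment at which its call begins: read the wrist's pose just before it. camera_params takes no time and is no camera call.
- env.hand_in(): hands the job in; it is judged then, once.
The state is a dict: "clock": time; "joint_pos": joint angles; "joint_vel": joint speeds; "joint_efforts": joint torques, N m; "tool_pos": TCP position; "orientation": TCP orientation; "contact_force": force on the tool from outside, world axes, zero at the start; "wrist_torque": the same for the moment, N m; "width": finger opening in m; "grip_force": force on a finger pad.
Only numpy, scipy, OpenCV 4.12 (cv2) and the standard library are available. Lean on these libraries where they do the work, as an engineer would, in place of code of your own. Each camera call takes 0.05 s, during which the arm holds its last target. There are 200 camera calls.

### The job

Three of the four compartments in this bench box are packed up to their lids and one is empty: with shut fingertips, press gently on the near half of the lids, one after another, to find the one that rocks. Push the near half of that lid down until it stands wide open, ready for filling, then take the hand clear. Grasp nothing and leave the tin, pin, bit holder, bracket, tape measure and screwdriver where they are.

Things in the scene. Friction and masses are not known exactly. Their poses are not given: they have to be found in the camera images.
- box: Fixed wooden box, 190 mm deep (x), 430 wide (y), top 85 mm above the bench; four identical plywood lids in a row, flush in its top, 65 mm ledge behind them. Origin: centre of underside; x away from the robot to the ledge, y left along the row, z up. Lids stand a firm finger press; over 60 N is rough. Under a shut lid 63 mm to the floor; the empty one holds only a 6 mm offcut.
- lid_1 (a joint): Tilt of the first lid (leftmost, +y end), rad: 0 shut, grows as its near half (robot's side) goes down and the far half rises, stop at 0.95 wide open (-0.1 if the far half is pressed). Stiff pivot, no spring: turned by 2 to 5 N at a fingertip (0.08 N m), stays where left. A packed lid is stopped from below and gives springily, under 0.1 rad, when pressed.
- lid_1_press (a point): On top of the first lid (leftmost, +y end), mid-width, near half, 36 mm from the pivot; moves with it. Lid 84 mm wide (y), 104 deep (x), 8 thick; pivot line along the box's y, 62 mm from the near edge, screw heads on the frame at its ends. Shut fingers pushed straight down here follow the loose lid into the box, 15 to 35 mm below shut for wide open, by finger thickness.
- lid_2 (a joint): Tilt of the second lid, rad: 0 shut, grows as its near half (robot's side) goes down and the far half rises, stop at 0.95 wide open (-0.1 if the far half is pressed). Stiff pivot, no spring: turned by 2 to 5 N at a fingertip (0.08 N m), stays where left. A packed lid is stopped from below and gives springily, under 0.1 rad, when pressed.
- lid_2_press (a point): On top of the second lid, mid-width, near half, 36 mm from the pivot; moves with it. Lid 84 mm wide (y), 104 deep (x), 8 thick; pivot line along the box's y, 62 mm from the near edge, screw heads on the frame at its ends. Shut fingers pushed straight down here follow the loose lid into the box, 15 to 35 mm below shut for wide open, by finger thickness.
- lid_3 (a joint): Tilt of the third lid, rad: 0 shut, grows as its near half (robot's side) goes down and the far half rises, stop at 0.95 wide open (-0.1 if the far half is pressed). Stiff pivot, no spring: turned by 2 to 5 N at a fingertip (0.08 N m), stays where left. A packed lid is stopped from below and gives springily, under 0.1 rad, when pressed.
- lid_3_press (a point): On top of the third lid, mid-width, near half, 36 mm from the pivot; moves with it. Lid 84 mm wide (y), 104 deep (x), 8 thick; pivot line along the box's y, 62 mm from the near edge, screw heads on the frame at its ends. Shut fingers pushed straight down here follow the loose lid into the box, 15 to 35 mm below shut for wide open, by finger thickness.
- lid_4 (a joint): Tilt of the fourth lid (rightmost, -y end), rad: 0 shut, grows as its near half (robot's side) goes down and the far half rises, stop at 0.95 wide open (-0.1 if the far half is pressed). Stiff pivot, no spring: turned by 2 to 5 N at a fingertip (0.08 N m), stays where left. A packed lid is stopped from below and gives springily, under 0.1 rad, when pressed.
- lid_4_press (a point): On top of the fourth lid (rightmost, -y end), mid-width, near half, 36 mm from the pivot; moves with it. Lid 84 mm wide (y), 104 deep (x), 8 thick; pivot line along the box's y, 62 mm from the near edge, screw heads on the frame at its ends. Shut fingers pushed straight down here follow the loose lid into the box, 15 to 35 mm below shut for wide open, by finger thickness.
- tin: green tin of wall plugs, 77 mm across, 66 mm tall, standing on the bench at the box's left end; bystander, leave it where it is. Origin: centre of its underside.
- clevis_pin: steel clevis pin standing on its head on the box's rear ledge; head 20 mm across, 43 mm tall; bystander, leave it where it is. Origin: centre of its underside.
- bit_holder: black plastic bit holder, 24 x 85 mm, 32 mm tall with its bits, on the rear ledge; bystander, leave it where it is. Origin: centre of its underside.
- bracket: aluminium angle bracket, 40 x 35 mm, 40 mm tall, on the rear ledge; bystander, leave it where it is. Origin: centre of its underside.
- tape: grey tape measure, 72 x 38 mm, 66 mm tall, on the bench at the box's right end; bystander, leave it where it is. Origin: centre of its underside.
- screwdriver: screwdriver lying on the bench behind the box; bystander, leave it where it is. Origin: on its handle-to-tip line.

How it is judged:
On the way:
1. the loose lid is rocked by the fingers pressing on it (value of joint any of lid_1, lid_2, lid_3, lid_4 above 0.2 rad and contact force between the fingers and box above 0.3 N), for 0.02 s.
At the end, for the whole second after the job is handed in: The empty compartment's lid stands open by more than 0.7 rad (40 degrees) and at rest, the other three lids are within 0.15 rad of shut, and no bystander lies more than 20 mm from where it was (((value of joint lid_1 above 0.7 rad and velocity of joint lid_1 below 0.05 rad/s and value of joint each of lid_2, lid_3, lid_4 below 0.15 rad) or (value of joint lid_2 above 0.7 rad and velocity of joint lid_2 below 0.05 rad/s and value of joint each of lid_1, lid_3, lid_4 below 0.15 rad) or (value of joint lid_3 above 0.7 rad and velocity of joint lid_3 below 0.05 rad/s and value of joint each of lid_1, lid_2, lid_4 below 0.15 rad) or (value of joint lid_4 above 0.7 rad and velocity of joint lid_4 below 0.05 rad/s and value of joint each of lid_1, lid_2, lid_3 below 0.15 rad)) and distance of each of tin, clevis_pin, bit_holder, bracket, tape, screwdriver from where it was at the start of the episode below 0.02 m); the robot touches nothing.
It fails at once if a bystander is lifted, carried or shoved more than 20 mm (distance of any of tin, clevis_pin, bit_holder, bracket, tape, screwdriver from where it was at the start of the episode above 0.02 m).
It fails at once if the box or a lid is pressed with more than 60 N (contact force between any of the fingers, the arm and box above 60 N).
It also fails if it takes over 51 s, if anything falls off the work surface, if the arm or the gripper's body presses on something with over 40 N, if the wrist force passes 120 N, or if a joint passes its speed limit or range.

## Working session

There is one attempt and no reset: what is moved stays moved. The work goes in short steps, Python scripts to look and compute and a shell command to move; the robot and the scene stay as the last step left them, time stands still between calls to the robot, and variables do not carry over. Pictures are saved under pics/ and viewed, at most 10 in all, crops included, and the job is handed in when it is done.

```bash
mkdir -p pics; cat > h.py <<'E'
from plant import env
import numpy as np, cv2
def shot(n,f):
    p,d=env.read_camera(n); cv2.imwrite('pics/'+f+'.png',p[:,:,::-1]); np.savez('pics/'+f+'.npz',p=p,d=d); return p,d
def pt(n,d,u,v):
    c=env.camera_params(n); z=d[v,u]; q=[(u-c['cx'])*z/c['fx'],(v-c['cy'])*z/c['fy'],z,1]
    return (c['cam_to_world']@np.array(q))[:3]
E
python3 - <<'E'
from h import *
shot('top','top1'); s=env.read_state(); print(s['clock'],s['tool_pos'],s['orientation'],s['width'],s['contact_force'])
print(env.camera_params('top'))
E
```

```text
0.05 [0.23255655 0.49815941 0.23060025] [-3.14029125e+00  8.68687956e-06  2.70481333e+00] 0.085568041281471 [-0.47397608 -0.18138943 -0.27001598]
{'fx': 415.64207568238993, 'fy': 415.64207568238993, 'cx': 285.3262498884513, 'cy': 208.67288792031047, 'cam_to_world': array([[-0.02730825, -0.987591  ,  0.15465537,  0.51324133],
       [-0.99905284,  0.03220718,  0.02925948, -0.00214878],
       [-0.03387741, -0.15370986, -0.98753511,  1.07509819],
       [ 0.        ,  0.        ,  0.        ,  1.        ]])}
```

View pics/top1.png

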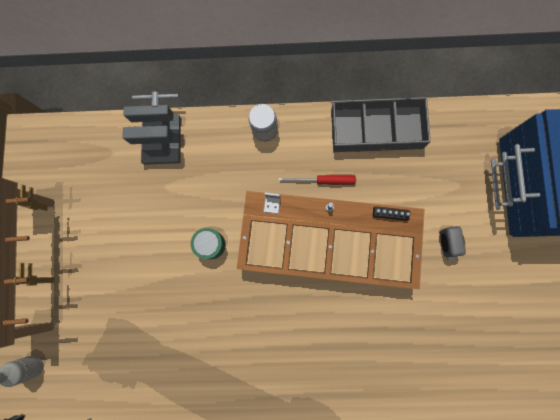

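The box is at about (331,240), tilted slightly. The lids are centred near (267,245), (309,249), (351,253) and (394,258), with the tin at (208,243) and the tape at (453,242).

```bash
python3 - <<'E'
from h import *
z=np.load('pics/top1.npz'); p,d=z['p'],z['d']; c=env.camera_params('top'); T=c['cam_to_world']
hsv=cv2.cvtColor(p,cv2.COLOR_RGB2HSV)
for q in [(267,245),(394,258),(267,225),(310,227)]: print(q,hsv[q[1],q[0]],pt('top',d,*q))
m=(hsv[:,:,2]>150).astype(np.uint8); m[:, :235]=0; m[:,425:]=0; m[:205]=0; m[290:]=0
m=cv2.morphologyEx(m,cv2.MORPH_OPEN,np.ones((3,3)))
def ray(u,v,h):
    r=T[:3,:3]@[(u-c['cx'])/c['fx'],(v-c['cy'])/c['fy'],1]; return T[:3,3]+r*(h-T[2,3])/r[2]
C=[]
for k in cv2.findContours(m,0,1)[0]:
    if 800<cv2.contourArea(k)<3000:
        r=cv2.minAreaRect(k); w=np.array([ray(*b,.085)[:2] for b in cv2.boxPoints(r)])
        C.append(w.mean(0)); print(r, w.mean(0).round(4), np.linalg.norm(w[0]-w[1]).round(3),np.linalg.norm(w[1]-w[2]).round(3))
C=np.array(sorted(C,key=lambda a:-a[1])); print(C,np.diff(C,axis=0))
e=C[0]-C[-1]; e/=np.linalg.norm(e); x=np.array([e[1],-e[0]]); print('yaw',np.arctan2(x[1],x[0]))
print('press',C-x*(36-10)/1000, 'near edge',C-x*.052)
s=env.read_state(); print(s['joint_pos'])
E
```

```text
(267, 245) [ 17  96 193] [0.58226069 0.07340099 0.0831625 ]
(394, 258) [ 17  96 192] [ 0.54269241 -0.22380638  0.08925281]
(267, 225) [ 16  95 195] [0.62987961 0.07215354 0.08663694]
(310, 227) [ 17  89 178] [ 0.62204778 -0.03059773  0.0849758 ]
((393.14385986328125, 257.5113525390625), (35.88833236694336, 44.65053939819336), 4.513988018035889) [ 0.5444 -0.2228] 0.105 0.084
((350.5000305175781, 253.00001525878906), (35.39947509765625, 43.90983581542969), 5.19442892074585) [ 0.5578 -0.1237] 0.104 0.084
((308.3329162597656, 248.39283752441406), (35.12042236328125, 43.53654098510742), 6.115502834320068) [ 0.5716 -0.0248] 0.103 0.084
[[ 0.57159762 -0.0247612 ]
 [ 0.55784818 -0.123732  ]
 [ 0.54443627 -0.22282532]] [[-0.01374944 -0.0989708 ]
 [-0.01341191 -0.09909332]]
yaw -0.1362840414053987
press [[ 0.5458387  -0.02122877]
 [ 0.53208926 -0.12019957]
 [ 0.51867735 -0.2192929 ]] near edge [[ 0.52007978 -0.01769635]
 [ 0.50633034 -0.11666714]
 [ 0.49291843 -0.21576047]]
[ 1.13403824e+00  8.74318657e-02  1.75137381e-01  1.65980324e+00
 -8.65923460e-06  1.57081757e+00]
```

```bash
python3 -m handwheel '[[[0.25,-0.31,0,0,0,0.05,0],[0.5,-0.62,0,0,0,0.0956,0],[0.75,-0.95,0,0,0,0.0956,0],[0.75,-0.95,0,0,0,0.0956,0]]]'; python3 -m handwheel '[[[0.25,-0.31,0,0,0,0,0],[0.5,-0.62,0,0,0,0,0],[0.75,-0.95,0,0,0,0,0],[0.75,-0.95,0,0,0,0,0]]]'
```

```text
clock: 0.55
tool_pos: [0.3471, 0.3529, 0.2312]
orientation: [-3.141, 0.0, 3.0]
contact_force: [-1.1, 1.0, -0.2]
width: 0.0125
grip_force: 0.0
clock: 1.05
tool_pos: [0.4592, 0.2109, 0.2306]
orientation: [-3.141, -0.001, 3.0]
contact_force: [-0.1, 0.3, 0.7]
width: -0.0001
grip_force: 0.0
```

```bash
python3 -m handwheel '[[[0.23,-0.3,0,0,0,0,0],[0.46,-0.6,0,0,0,0,0],[0.67,-0.89,0,0,0,0,0],[0.67,-0.89,-0.4,0,0,0,0],[0.67,-0.89,-0.8,0,0,0,0],[0.67,-0.89,-0.8,0,0,0,0]]]'; python3 - <<'E'
from h import *
shot('scene','sc1')
E
```

```text
clock: 1.8
tool_pos: [0.5547, 0.0806, 0.1063]
orientation: [-3.139, -0.009, 3.006]
contact_force: [0.3, 0.1, 0.5]
width: 0.0003
grip_force: 0.0
```

View pics/sc1.png

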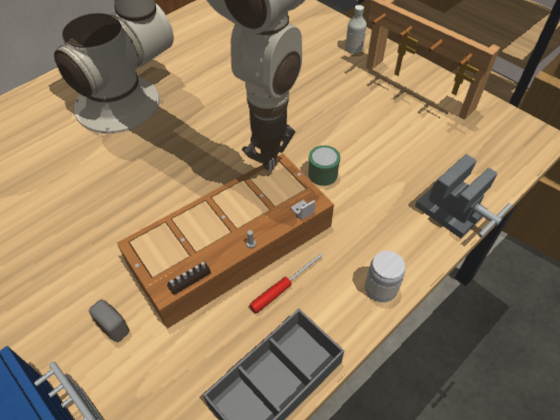

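The shut fingertips, at (272,168), stand above the near half of lid 1. Pressing gently.

```bash
python3 -m handwheel '[[[0.02,-0.01,-0.06,0,0,0,0],[0.02,-0.01,-0.12,0,0,0,0],[0.02,-0.01,-0.13,0,0,0,0],[0.02,-0.01,-0.14,0,0,0,0],[0.02,-0.01,-0.14,0,0,0,0]]]'; python3 -m handwheel '[[[0,0,-0.01,0,0,0,0],[0,0,-0.01,0,0,0,0]]]'
```

```text
clock: 2.48
tool_pos: [0.5613, 0.0784, 0.0905]
orientation: [3.142, 0.0, 3.005]
contact_force: [0.4, 0.2, -0.3]
width: -0.0001
grip_force: 0.0
clock: 2.72
tool_pos: [0.5611, 0.0783, 0.0887]
orientation: [-3.142, -0.0, 3.005]
contact_force: [0.2, -0.4, -0.1]
width: -0.0003
grip_force: 0.0
```

```bash
for i in 1 2 3; do python3 -m handwheel '[[[0,0,-0.013,0,0,0,0],[0,0,-0.013,0,0,0,0]]]' | grep -E 'tool|contact'; done
```

```text
tool_pos: [0.5611, 0.0783, 0.0866]
contact_force: [-0.2, -0.1, 0.3]
tool_pos: [0.5612, 0.0784, 0.0848]
contact_force: [-0.0, -0.4, 0.5]
tool_pos: [0.5611, 0.0784, 0.0829]
contact_force: [-1.3, 0.1, 1.6]
```

```bash
for i in 1 2; do python3 -m handwheel '[[[0,0,-0.013,0,0,0,0],[0,0,-0.013,0,0,0,0]]]' | grep -E 'tool|contact'; done
```

```text
tool_pos: [0.561, 0.0784, 0.0808]
contact_force: [-1.5, -0.3, 2.2]
tool_pos: [0.5611, 0.0784, 0.0788]
contact_force: [-0.9, 0.9, 0.3]
```

```bash
for i in 1 2; do python3 -m handwheel '[[[0,0,-0.013,0,0,0,0],[0,0,-0.013,0,0,0,0]]]' | grep -E 'tool|contact'; done
```

```text
tool_pos: [0.5613, 0.0784, 0.077]
contact_force: [-0.8, -0.3, 1.0]
tool_pos: [0.5614, 0.0783, 0.0751]
contact_force: [0.2, -0.0, 2.1]
```

```bash
for i in 1 2 3; do python3 -m handwheel '[[[0,0,-0.015,0,0,0,0],[0,0,-0.03,0,0,0,0],[0,0,-0.03,0,0,0,0]]]' | grep -E 'tool|contact'; done; python3 - <<'E'
from h import *
p,d=shot('scene','sc2'); cv2.imwrite('pics/sc2c.png',cv2.resize(p[100:330,100:360,::-1],None,fx=2.5,fy=2.5))
E
```

```text
tool_pos: [0.5609, 0.0784, 0.0703]
contact_force: [1.1, 0.3, 1.6]
tool_pos: [0.5609, 0.0784, 0.0657]
contact_force: [0.3, 0.2, -0.7]
tool_pos: [0.5609, 0.0783, 0.0612]
contact_force: [-0.5, -0.1, 0.3]
```

View pics/sc2c.png

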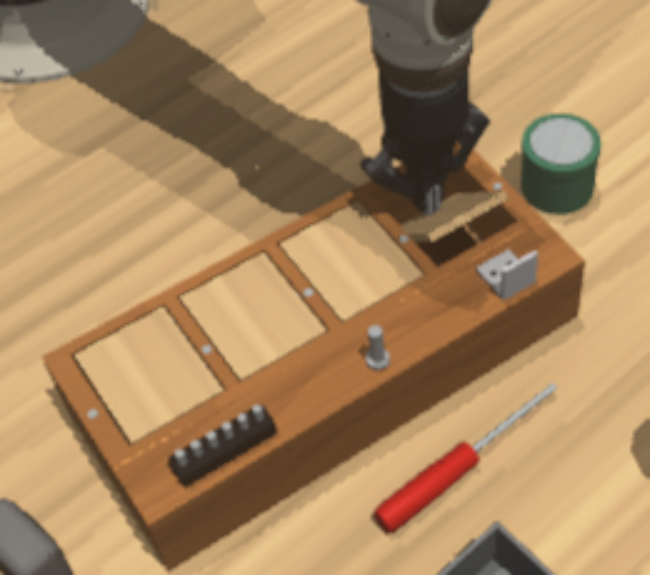

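Lid 1 is the loose one: its far half has risen at crop (455,215), and the other three lids are flat. I'll keep pushing until it reaches the stop.

```bash
for i in 1 2 3; do python3 -m handwheel '[[[0,0,-0.01,0,0,0,0],[0,0,-0.02,0,0,0,0],[0,0,-0.02,0,0,0,0]]]' | grep -E 'tool|contact'; done
```

```text
tool_pos: [0.5611, 0.0784, 0.0585]
contact_force: [-0.5, -0.7, 0.9]
tool_pos: [0.561, 0.0783, 0.0554]
contact_force: [-0.2, -0.3, 1.0]
tool_pos: [0.561, 0.0784, 0.0526]
contact_force: [-1.2, 0.8, 3.4]
```

```bash
python3 -m handwheel '[[[0,0,-0.01,0,0,0,0],[0,0,-0.01,0,0,0,0]]]' | grep -E 'tool|contact'; python3 -m handwheel '[[[0,0,-0.01,0,0,0,0],[0,0,-0.01,0,0,0,0]]]' | grep -E 'tool|contact'
```

```text
tool_pos: [0.5612, 0.0784, 0.0524]
contact_force: [-4.6, -0.1, 11.2]
tool_pos: [0.5614, 0.0784, 0.0521]
contact_force: [-8.0, -1.5, 21.0]
```

It has reached the stop, so I'll withdraw straight up and then back.

```bash
python3 -m handwheel '[[[-0.01,0,0.03,0,0,0,0],[-0.02,0,0.15,0,0,0,0],[-0.03,0,0.4,0,0,0,0],[-0.03,0,0.7,0,0,0,0],[-0.3,0,1,0,0,0,0],[-0.7,0,1,0,0,0,0],[-1,0,1,0,0,0,0],[-1,0,1,0,0,0,0]]]'; python3 - <<'E'
from h import *
p,d=shot('scene','sc3'); cv2.imwrite('pics/sc3c.png',cv2.resize(p[100:330,80:360,::-1],None,fx=2.5,fy=2.5))
p,d=shot('top','top2')
T=env.camera_params('top')
for v in range(222,270,3): print(v,pt('top',d,266,v).round(3))
E
```

```text
clock: 8.28
tool_pos: [0.4093, 0.0783, 0.2013]
orientation: [3.141, 0.002, 3.006]
contact_force: [-0.3, 0.5, 1.0]
width: 0.0003
grip_force: 0.0
222 [0.64  0.076 0.064]
225 [0.64  0.081 0.004]
228 [0.62  0.073 0.112]
231 [0.613 0.073 0.112]
234 [0.607 0.074 0.103]
237 [0.601 0.075 0.093]
240 [0.594 0.075 0.086]
243 [0.587 0.076 0.082]
246 [0.581 0.077 0.066]
249 [0.574 0.078 0.056]
252 [0.568 0.079 0.048]
255 [0.561 0.08  0.039]
258 [0.554 0.082 0.017]
261 [0.547 0.082 0.012]
264 [0.539 0.082 0.013]
267 [0.53  0.077 0.085]
```

View pics/sc3c.png

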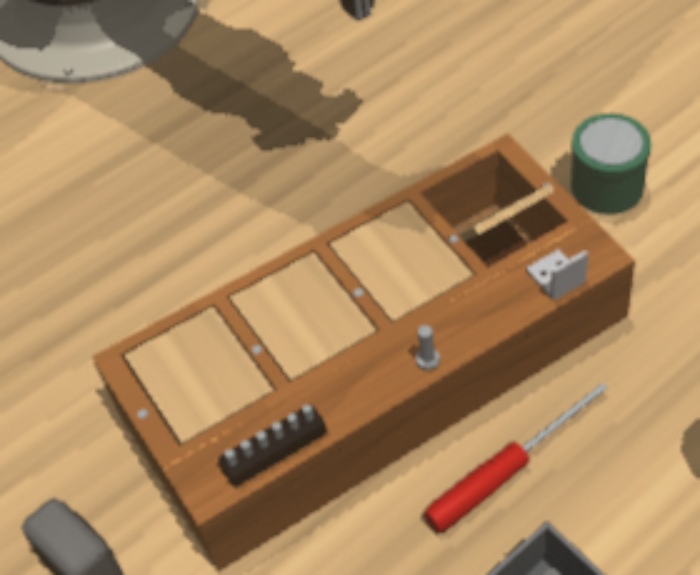

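Lid 1, seen edge-on at crop (510,210), stands wide open: the depth slope gives about 0.95 rad. The other lids are flat, the bystanders are in place and the hand is clear.

```bash
python3 -c "
from plant import env
print(env.hand_in())"
```

```text
the job is handed in; nothing more can be done
None
```

The job is handed in: lid 1 (leftmost) was the loose one and now stands wide open at about 0.95 rad, with the other three lids shut, the bystanders where they were and the hand clear; since lid 1 rocked on the first press, I didn't press the others.

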